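Scoop standoff barrels into the kit box

ROBOT

A 6-joint arm with a two-finger parallel gripper is mounted at the origin on the work surface. World frame = base frame: x ahead of the robot, y to its left, z up, the work surface at z = 0. Lengths are in mm, angles in rad, forces in N, time in s.
With the tool pointing down it reaches from about 300 to 850 mm from the base axis. Payload 4.2 kg.
Tool frame: the origin (TCP) lies at the very end of the fingers, on their centre line; the grasp point (between the pads) lies 19 mm behind it; z points along the fingers, y is the line along which they close (so a half turn about z gives the same grasp; the last joint's range is limited). The gripper opens to 91 mm and grips with 3 to 60 N. Pads are 32 mm wide; open, the fingers measure 118 mm over their backs; the gripper's body (76 mm by 178 mm) begins 60 mm behind the grasp point.
Start: joints at [1.086, 0.32, 1.565, -0, 1.257, -0.02], TCP at [257.745, 514.014, 213.976] pointing down, gripper open.
Joint ranges: [-3.11, 3.11], [-0.84, 2.01], [0.21, 2.61], [-1.34, 4.49], [0.05, 2.63], [-2.56, 2.56]. Speed limits (rad/s): [2.57, 2.57, 3.14, 3.14, 3.14, 3.14].

INTERFACE

Orientations are given as [roll, pitch, yaw] about the fixed x, y, z axes, in that order (R = Rz(yaw) Ry(pitch) Rx(roll)).
In Python, from station import bot gives the robot as it stands. The module is installed in compiled form; this text tells all that it offers.
- The arm moves only by the shell command python3 -m pendant 'ROWS' [FORCE]. ROWS is JSON, a list of rows, each an object with "translation": the shift along the world's x, y, z in cm, a list of three; "dr": the turn, a rotation vector about the world's x, y, z in degrees, a list of three; "fingers": the finger opening in cm, from 0 to 9.12. A call has 1 to 8 rows; each row is the pose to reach, as a shift and turn from the pose commanded when the call began; what a row does not reach only later rows make up. A row lasts 1/10 s, in which the tool goes at most 50 mm and 8.59 degrees, less where a joint would pass 70% of its speed; a pose out of reach is approached as far as the arm can. A call with a gripper value outside its range is refused whole. The fingers move at their own pace and stop on an object; FORCE is the grip in N (left out, the last holds). Time passes only in rows, so rows that repeat a pose let the fingers close. It gives the time, the measured TCP pose, the force, the opening and the grip force at its end, in the units of the state.
- bot.observe(): the state, without advancing time (a new reading comes with each control period).
- bot.read_camera(name): name is "scene" or "top"; returns the picture (384x512x3 uint8, blue, green, red); there is no depth.
- bot.calibration(name): a dict with "fx", "fy", "cx", "cy" (pixels), "view" (4x4, takes a point from world to camera coordinates). Camera axes: x right, y down, z forward; pixel columns grow to the right and rows downward; lengths in mm; the calibration is good to about 2 mm. A picture is of the moment at which its call begins. calibration takes no time and is no camera call.
- bot.job_done(): hands the job in; it is judged then, once.
The state is a dict: "time_s": time; "q": joint angles; "joint_vel": joint speeds; "joint_efforts": joint torques, N m; "tool_pos": TCP position; "eef_rot": TCP orientation; "ft_force": force on the tool from outside, world axes, zero at the start; "ft_torque": the same for the moment, N m; "width": opening from 0.0 (shut) to 1.0 (fully open); "grasp_force": force on a finger pad.
Only numpy, scipy, OpenCV 4.12 (cv2) and the standard library are available. Lean on these libraries where they do the work, as an engineer would, in place of code of your own. Each camera call takes 0.05 s, during which the arm holds its last target. There are 200 camera calls.

TASK

Make up the fixing kit for a sign: with the scoop, take at least three of the metal standoff barrels out of the stock tray and tip them into the box with the hinged lid, without touching the barrels with the gripper and without spilling any onto the bench. Then lay the scoop back in the tray, the right way up and let go of it, and last shut the box's lid. Leave the other things on the bench where they are.

Things in the scene. Friction and masses are not known exactly. Their poses are not given: they have to be found in the camera images.
- tray: black stock tray fixed to the bench, 236 x 108 x 36 mm outside (x, y, z), walls and floor 3 mm thick (inside 230 x 102 mm); origin at the centre of the underside, long side along x. The scoop starts in its -x half, front towards +x, handle reaching over the -x end wall; the six barrels lie spread over its +x half
- scoop: loose bare-metal hand scoop, 110 g; origin mid-underside of the bowl, x to its open front, z up. Bowl 80 long (x -40 to 40), 88 mm wide, floor 2 mm bevelled to 1 mm in front; 2 mm sides, 30 mm high at the back, 25 at x = -12, sloping down to the floor at x = 32; back wall 30 high. Black level flat-sided handle 15 wide, 18 high, x -48 to -134, its centre 56 mm above the underside, on a 14 mm wide neck
- scoop_grip (a point): middle of the handle's width and height, where to grip it: 80 mm behind the scoop's origin and 56 mm above the underside; axes as the scoop's
- scoop_lip (a point): middle of the scoop's front edge, on the underside: 40 mm ahead of the scoop's origin; axes as the scoop's
- barrel1: sign standoff barrel 1: plain bored metal cylinder, 19 mm diameter, 25 mm long, edges chamfered 2.5 mm, about 25 g; on the scoop it rolls or slides once tilted 27 to 35 degrees; lying on its side in the tray; origin at its centre, x along its axis
- barrel2: sign standoff barrel 2: plain bored metal cylinder, 19 mm diameter, 25 mm long, edges chamfered 2.5 mm, about 25 g; on the scoop it rolls or slides once tilted 27 to 35 degrees; lying on its side in the tray; origin at its centre, x along its axis
- barrel3: sign standoff barrel 3: plain bored metal cylinder, 19 mm diameter, 25 mm long, edges chamfered 2.5 mm, about 25 g; on the scoop it rolls or slides once tilted 27 to 35 degrees; lying on its side in the tray; origin at its centre, x along its axis
- barrel4: sign standoff barrel 4: plain bored metal cylinder, 19 mm diameter, 25 mm long, edges chamfered 2.5 mm, about 25 g; on the scoop it rolls or slides once tilted 27 to 35 degrees; lying on its side in the tray; origin at its centre, x along its axis
- barrel5: sign standoff barrel 5: plain bored metal cylinder, 19 mm diameter, 25 mm long, edges chamfered 2.5 mm, about 25 g; on the scoop it rolls or slides once tilted 27 to 35 degrees; lying on its side in the tray; origin at its centre, x along its axis
- barrel6: sign standoff barrel 6: plain bored metal cylinder, 19 mm diameter, 25 mm long, edges chamfered 2.5 mm, about 25 g; on the scoop it rolls or slides once tilted 27 to 35 degrees; lying on its side in the tray; origin at its centre, x along its axis
- kitbox: white plastic kit box fixed to the bench, the one with a hinged lid, 130 x 150 x 55 mm outside (x, y, z), walls and floor 4 mm thick, open at the top; origin at the centre of the underside, the lid is hinged along its +x (far) rim
- lid (a joint): angle of the kit box's lid in rad: 0 = shut flat on the rim, 1.57 = standing upright, 1.95 = stop, leaning back; starts open. The hinge is stiff (about 0.09 N m), so the lid stays at any angle where it is left. The lid is a white sheet 130 x 150 x 4 mm, 90 g, with a lip 40 mm wide standing out 12 mm beyond its free edge
- lid_hinge (a point): point on the hinge axis in the middle of the lid's width, 55.5 mm above the bench at the box's +x rim, on the lid's inner face; axes move with the lid: y along the hinge, -x from the hinge towards the free edge, z the outward normal of the lid's outer face (up when shut)
- lid_edge (a point): middle of the lid's free edge, on its outer face (the upper face when shut), 130 mm from the hinge; axes as lid_hinge
- tape: bystander: tape measure, 66 x 36 x 60 mm, standing on the bench; origin at the centre of its underside
- knife: bystander: utility knife, about 165 x 28 x 21 mm, lying on the bench; origin under its middle, x along it
- caliper: bystander: digital caliper, about 240 mm long, jaws 60 mm, up to 15 mm thick, lying on the bench; origin under its display part, x along its beam
- cementjar: bystander: small amber jar with a black cap, 52 mm diameter, 68 mm high; origin at the centre of its underside
- openbox: bystander fixed to the bench: white box without a lid, 90 x 120 x 45 mm; not the kit box; origin at the centre of its underside

How it is judged:
By the outcome, as a careful person would: the job done as asked, in the order asked, and still so for the second after the job is handed in, with the robot touching nothing.
It also fails if it takes over 67 s, if anything falls off the work surface, if the arm or the gripper's body presses on something with over 40 N, if the wrist force passes 120 N, or if a joint passes its speed limit or range.

## Working session

There is one attempt and no reset: what is moved stays moved. The work goes in short steps, Python scripts to look and compute and a shell command to move; the robot and the scene stay as the last step left them, time stands still between calls to the robot, and variables do not carry over. Pictures are saved under pics/ and viewed, at most 10 in all, crops included, and the job is handed in when it is done.

```bash
mkdir -p pics
cat > h.py <<'E'
import numpy as np, cv2
from station import bot
def ray(cal,u,v):
    V=np.array(cal["view"]);R=V[:3,:3];t=V[:3,3]
    d=R.T@np.array([(u-cal["cx"])/cal["fx"],(v-cal["cy"])/cal["fy"],1.]);return -R.T@t,d
def onz(name,u,v,z):
    o,d=ray(bot.calibration(name),u,v);return o+d*(z-o[2])/d[2]
def proj(name,p):
    c=bot.calibration(name);q=np.array(c["view"])@np.array([*p,1.]);return np.array([c["fx"]*q[0]/q[2]+c["cx"],c["fy"]*q[1]/q[2]+c["cy"]])
def snap(n,f):
    im=bot.read_camera(n);cv2.imwrite(f"pics/{f}.png",im);return im
E
python3 - <<'E'
from h import *
for n in("top","scene"):
    im=snap(n,n+"0");c=bot.calibration(n);print(n,c["fx"],c["cx"],c["cy"],ray(c,c["cx"],c["cy"]))
a=cv2.imread("pics/top0.png");b=cv2.imread("pics/scene0.png")
cv2.imwrite("pics/top0b.png",cv2.resize(a,(800,600)));cv2.imwrite("pics/scene0b.png",cv2.resize(b,(800,600)))
print(bot.observe())
E
```

```text
top 358.8929244865613 256.8456036533047 186.16073073641394 (array([475.07844477, -45.76501589, 878.51411639]), array([ 0.15231737, -0.03451013, -0.98772895]))
scene 378.47256015073015 255.44164950347547 192.5143122763245 (array([1110.28124829,  436.70573244,  656.96855082]), array([-0.54090839, -0.53845859, -0.64612728]))
{'time_s': 0.1, 'q': array([ 1.08601112e+00,  3.20270360e-01,  1.56554716e+00, -1.26831459e-05,
        1.25739625e+00, -1.99921184e-02]), 'joint_vel': array([-0.00019772, -0.00058861, -0.00144334,  0.00104373, -0.00086004,
       -0.00052847]), 'joint_efforts': array([ 1.49667481e-03, -4.13331950e+01, -2.32510614e+01,  7.28316559e-02,
        4.21105733e-02, -6.62483103e-05]), 'tool_pos': array([257.5280919 , 513.60723172, 213.18383688]), 'eef_rot': array([-3.13997162e+00, -2.03507744e-05,  2.67680346e+00]), 'ft_force': array([-0.24689665, -0.11005934,  0.20269488]), 'ft_torque': array([ 0.03577697, -0.00160262, -0.04104977]), 'grasp_force': 0.0, 'width': 0.9993738173535508}
```

View pics/top0b.png

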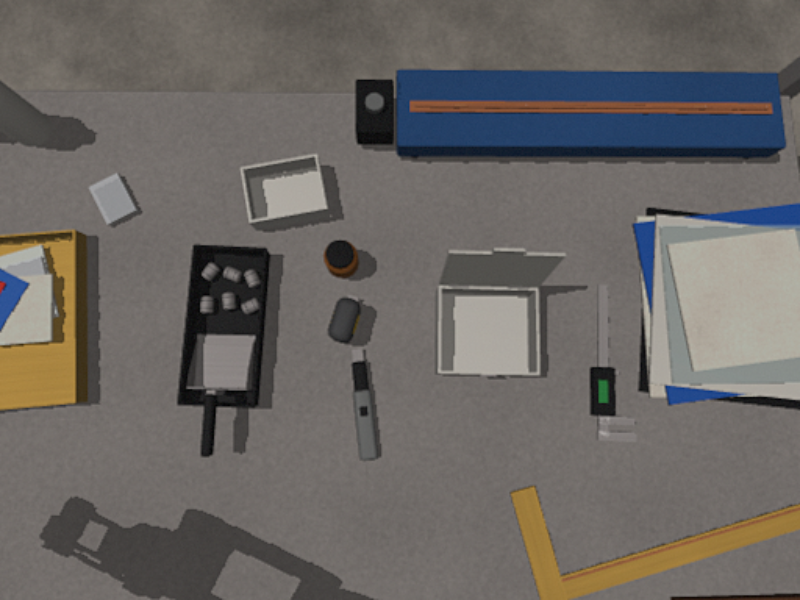

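View pics/scene0b.png

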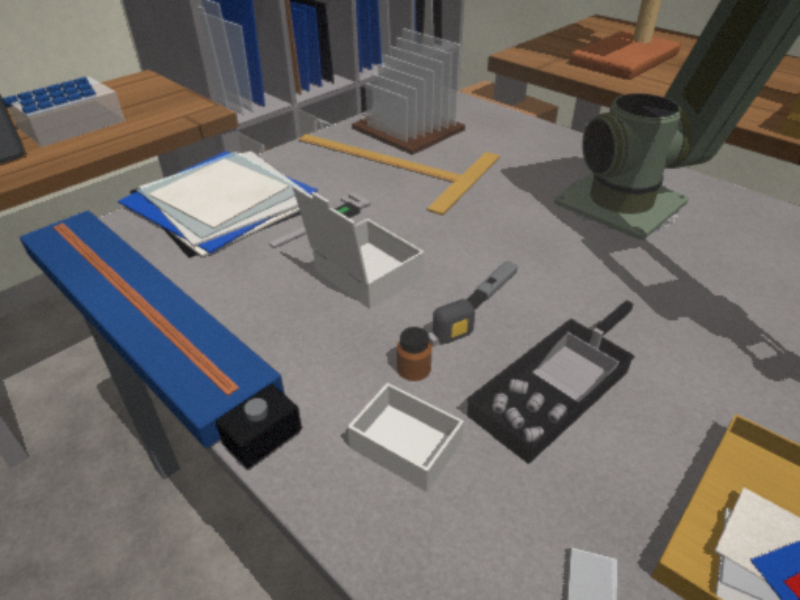

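The top view has +x up and +y to the left. It shows the tray at about (180–269, 246–405) of 800 px with the scoop handle tip at (207, 452). The kit box is at (437–541, 288–376) with the lid open on the far side. The tape, knife and jar lie between the tray and the box.

Run:
```python
from h import *
im=cv2.imread("pics/top0.png");s=800/512
P=lambda u,v,z:onz("top",u/s,v/s,z).round(1)
g=cv2.cvtColor(im,cv2.COLOR_BGR2GRAY)
# tray: dark region
m=(g<45).astype(np.uint8);m[:, :110]=0;m[:,176:]=0;m[:150]=0;m[300:]=0
cs,_=cv2.findContours(m,0,2);c=max(cs,key=cv2.contourArea)
print("dark",cv2.boundingRect(c))
print("tray rim",[P(*p,36) for p in((195,246),(269,249),(257,405),(180,403))])
print("handle",P(207,452,65),P(211,397,65))
print("box rim",[P(*p,55) for p in((437,288),(540,288),(541,376),(437,374))])
print("lid top edge",P(445,252,170),P(565,254,170))
print("tape",P(345,320,60),"jar",P(341,250,68),"knife",P(358,350,15),P(368,458,15),"openbox",P(242,168,45),P(320,155,45),P(328,210,45))
a=cv2.resize(im[150:300,105:205],(533,800//1),interpolation=cv2.INTER_CUBIC)
a=cv2.resize(im[150:300,105:185],(320*1,600),interpolation=cv2.INTER_CUBIC)
b=cv2.resize(im[150:250,270:385],(460,400),interpolation=cv2.INTER_CUBIC)
o=np.zeros((600,790,3),np.uint8);o[:,:320]=a;o[:400,325:785]=b
cv2.imwrite("pics/crop1.png",cv2.convertScaleAbs(o,alpha=1.6))
```

```text
dark (114, 157, 59, 135)
tray rim [array([675.4, 238.1,  36. ]), array([670.6, 126.3,  36. ]), array([437.1, 137.6,  36. ]), array([441.2, 248.9,  36. ])]
handle [375.  198.4  65. ] [450.2 196.   65. ]
box rim [array([ 606.2, -127.8,   55. ]), array([ 605.5, -282.8,   55. ]), array([ 475., -278.,   55.]), array([ 479.3, -125.4,   55. ])]
lid top edge [ 635.1 -127.7  170. ] [ 632.1 -284.8  170. ]
tape [558.6   8.4  60. ] jar [661.4  14.3  68. ] knife [517.   -8.7  15. ] [356.9 -23.9  15. ] openbox [796.4 169.1  45. ] [818.   49.6  45. ] [729.5  36.3  45. ]
```

View pics/crop1.png

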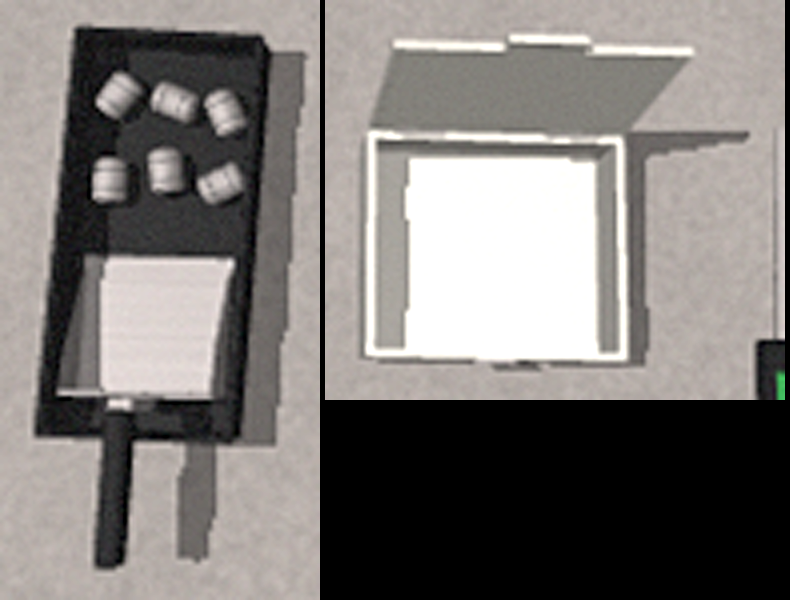

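The crop shows the scoop's lip at (83–236, 257) and its handle end at about (108, 568). The barrels sit in two rows at y ≈ 95 and 180 px. On the right, the box rim is sharp and the lid leans back with its tab at the top.

Run:
```python
from h import *
A=lambda u,v,z:onz("top",105+u/4-.4,150+v/4-.4,z).round(1)
B=lambda u,v,z:onz("top",270+(u-325)/4-.4,150+v/4-.4,z).round(1)
T=[A(*p,36) for p in((75,28),(268,35),(238,440),(35,435))]
print("tray",T,np.mean(T,0),[np.linalg.norm(T[i]-T[i-1]).round(1) for i in range(4)])
print("lip",A(83,256,4),A(236,258,4))
print("handle end",A(95,566,67),A(122,568,67),"mid",A(102,450,67),A(131,450,67))
print("back top",A(57,392,33))
for p in((120,96),(175,102),(225,112),(110,180),(167,170),(221,183)): print("b",A(*p,14))
R=[B(*p,55) for p in((368,132),(625,134),(627,358),(366,356))]
print("box",R,np.mean(R,0),[np.linalg.norm(R[i]-R[i-1]).round(1) for i in range(4)])
for z in(165,175,183): print("lidedge",z,B(395,44,z),B(693,51,z))
# lid edge in scene view
s=512/800
for u,v in((297,188),(355,228)): 
  o,d=ray(bot.calibration("scene"),u*s,v*s); print([ (o+d*(z-o[2])/d[2]).round(0) for z in (165,175,183)])
```

```text
tray [array([677.5, 241.6,  36. ]), array([673. , 127.7,  36. ]), array([436.2, 138.4,  36. ]), array([440.3, 253.1,  36. ])] [556.75 190.2   36.  ] [np.float64(237.5), np.float64(114.0), np.float64(237.0), np.float64(114.8)]
lip [544.5 241.2   4. ] [542.6 149.8   4. ]
handle end [371.5 206.5  67. ] [370.3 192.   67. ] mid [433.1 205.4  67. ] [432.9 189.7  67. ]
back top [464.2 242.9  33. ]
b [640.5 220.2  14. ]
b [636.7 187.1  14. ]
b [630.4 156.8  14. ]
b [589.2 224.   14. ]
b [595.1 190.3  14. ]
b [587.  157.9  14. ]
box [array([ 610.2, -129.5,   55. ]), array([ 608.4, -280.6,   55. ]), array([ 478.5, -275.6,   55. ]), array([ 481. , -125.8,   55. ])] [ 544.525 -202.875   55.   ] [np.float64(129.3), np.float64(151.1), np.float64(130.0), np.float64(149.8)]
lidedge 165 [ 637.6 -133.   165. ] [ 633.6 -286.5  165. ]
lidedge 175 [ 635.3 -131.8  175. ] [ 631.4 -283.1  175. ]
lidedge 183 [ 633.5 -130.8  183. ] [ 629.6 -280.4  183. ]
[array([ 610., -299.,  165.]), array([ 620., -284.,  175.]), array([ 628., -273.,  183.])]
[array([ 624., -140.,  165.]), array([ 634., -129.,  175.]), array([ 641., -119.,  183.])]
```

```bash
cat >> h.py <<'E'
from scipy.spatial.transform import Rotation as Ro
def toolR(yaw,lean):
    """tool rotation (deg): closing axis = scoop y at given yaw; lean = fingertips forward of straight down"""
    y=np.deg2rad(yaw);a=np.deg2rad(lean)
    z=np.array([np.sin(a)*np.cos(y),np.sin(a)*np.sin(y),-np.cos(a)]);c=np.array([-np.sin(y),np.cos(y),0])
    return Ro.from_matrix(np.stack([np.cross(c,z),c,z],1))
def delta(p,R):
    s=bot.observe();R0=Ro.from_euler("xyz",s["eef_rot"])
    d=(np.array(p)-s["tool_pos"])/10;r=(R*R0.inv()).as_rotvec(degrees=True)
    print("cm",d.round(2),"dr",r.round(1));return d,r
E
python3 - <<'E'
from h import *
R=toolR(-1.4,25);z=R.as_matrix()[:,2];tcp=np.array([420,198.2,59])+12*z
print(tcp);delta(tcp+[0,0,80],R)
E
```

```text
[425.06990527 198.07609418  48.12430656]
cm [ 16.75 -31.55  -8.51] dr [ -6.  -24.5  24.8]
```

```bash
python3 -m pendant '[{"translation":[16.8,-31.6,-8.5],"dr":[-6,-24.5,24.8],"fingers":4.5},{"translation":[16.8,-31.6,-8.5],"dr":[-6,-24.5,24.8],"fingers":4.5},{"translation":[16.8,-31.6,-8.5],"dr":[-6,-24.5,24.8],"fingers":4.5},{"translation":[16.8,-31.6,-8.5],"dr":[-6,-24.5,24.8],"fingers":4.5},{"translation":[16.8,-31.6,-8.5],"dr":[-6,-24.5,24.8],"fingers":4.5},{"translation":[16.8,-31.6,-8.5],"dr":[-6,-24.5,24.8],"fingers":4.5},{"translation":[16.8,-31.6,-8.5],"dr":[-6,-24.5,24.8],"fingers":4.5},{"translation":[16.8,-31.6,-8.5],"dr":[-6,-24.5,24.8],"fingers":4.5}]'
python3 -m pendant '[{"translation":[0,0,0],"dr":[0,0,0],"fingers":4.5},{"translation":[0,0,0],"dr":[0,0,0],"fingers":4.5},{"translation":[0,0,0],"dr":[0,0,0],"fingers":4.5}]'
python3 - <<'E'
from h import *
R=toolR(-1.4,25);z=R.as_matrix()[:,2];tcp=np.array([420,198.2,59])+12*z
delta(tcp,R);print(bot.observe()["q"].round(2))
im=snap("top","top1"); a=cv2.resize(im[150:300,90:240],(600,600),interpolation=cv2.INTER_CUBIC)
cv2.imwrite("pics/top1c.png",cv2.convertScaleAbs(a,alpha=1.6))
print(proj("top",bot.observe()["tool_pos"]))
E
```

```text
time_s: 0.9
tool_pos: [425.3, 193.8, 127.5]
eef_rot: [-3.141, 0.434, 3.113]
ft_force: [-0.9, -0.2, -0.0]
width: 0.493
grasp_force: 0.0
time_s: 1.2
tool_pos: [425.8, 199.2, 129.3]
eef_rot: [3.139, 0.437, 3.117]
ft_force: [0.1, 1.1, -0.4]
width: 0.495
grasp_force: 0.0
cm [-0.07 -0.11 -8.12] dr [-0.2  0.1 -0.1]
[ 0.58  0.09  2.21 -0.5   0.53 -0.57]
[123.23150444 267.55208197]
```

View pics/top1c.png

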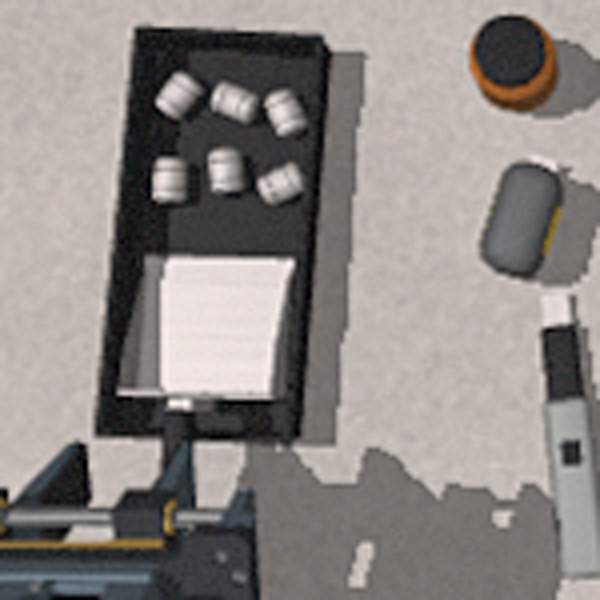

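The fingers straddle the handle line: their midpoint is at about (130, 465), which matches the projected TCP. I'll descend and grip.

```bash
python3 -m pendant '[{"translation":[-0.1,-0.1,-3],"dr":[0,0,0],"fingers":4.5},{"translation":[-0.1,-0.1,-6],"dr":[0,0,0],"fingers":4.5},{"translation":[-0.1,-0.1,-8],"dr":[0,0,0],"fingers":4.5},{"translation":[-0.1,-0.1,-8],"dr":[0,0,0],"fingers":4.5},{"translation":[-0.1,-0.1,-8],"dr":[0,0,0],"fingers":4.5}]'
python3 -m pendant '[{"translation":[0,0,0],"dr":[0,0,0],"fingers":1},{"translation":[0,0,0],"dr":[0,0,0],"fingers":1},{"translation":[0,0,0],"dr":[0,0,0],"fingers":1},{"translation":[0,0,0],"dr":[0,0,0],"fingers":1},{"translation":[0,0,0],"dr":[0,0,0],"fingers":1},{"translation":[0,0,0],"dr":[0,0,0],"fingers":1}]' 50
python3 - <<'E'
from h import *
s=bot.observe();print(s["tool_pos"],s["width"]*91.2,s["grasp_force"],s["ft_force"],s["ft_torque"])
im=snap("top","top2")
g=cv2.cvtColor(im,cv2.COLOR_BGR2GRAY)
# lip corners: bright region of bowl floor
m=(g>105).astype(np.uint8);roi=np.zeros_like(m);roi[208:252,118:166]=m[208:252,118:166]
cs,_=cv2.findContours(roi,0,2);c=max(cs,key=cv2.contourArea);print(cv2.boundingRect(c),cv2.approxPolyDP(c,2,True).reshape(-1,2).tolist())
i0=cv2.cvtColor(cv2.imread("pics/top0.png"),cv2.COLOR_BGR2GRAY);m=(i0>105).astype(np.uint8);roi[:]=0;roi[208:252,118:166]=m[208:252,118:166]
cs,_=cv2.findContours(roi,0,2);c=max(cs,key=cv2.contourArea);print(cv2.boundingRect(c),cv2.approxPolyDP(c,2,True).reshape(-1,2).tolist())
E
```

```text
time_s: 1.75
tool_pos: [424.8, 198.0, 49.3]
eef_rot: [3.139, 0.437, 3.118]
ft_force: [0.4, -0.4, -0.1]
width: 0.493
grasp_force: 0.0
time_s: 2.35
tool_pos: [425.1, 197.3, 49.5]
eef_rot: [3.139, 0.438, 3.116]
ft_force: [-2.8, 0.9, 6.5]
width: 0.163
grasp_force: 50.0
[425.06055644 197.25102026  49.54388813] 14.876458612898201 49.98204231262207 [-2.77789042  0.90979682  6.52035942] [-0.05152678  0.14567256 -0.03177054]
(130, 214, 33, 38) [[132, 214], [131, 247], [137, 249], [133, 251], [138, 251], [137, 249], [142, 247], [157, 249], [162, 215]]
(130, 214, 33, 35) [[133, 214], [130, 220], [130, 246], [156, 248], [162, 215]]
```

```bash
python3 -m pendant '[{"translation":[0,-0.05,0],"dr":[0,0.5,-0.7],"fingers":1},{"translation":[0.4,-0.1,0],"dr":[0,0.5,-1.3],"fingers":1},{"translation":[1.2,-0.15,0],"dr":[0,0.5,-1.3],"fingers":1},{"translation":[2,-0.2,0],"dr":[0,0.5,-1.3],"fingers":1},{"translation":[2.8,-0.2,0],"dr":[0,0.5,-1.3],"fingers":1},{"translation":[3.6,-0.2,0],"dr":[0,0.5,-1.3],"fingers":1},{"translation":[4.4,-0.2,0],"dr":[0,0.5,-1.3],"fingers":1}]'
python3 -m pendant '[{"translation":[0.8,-0.03,0],"dr":[0,0,0],"fingers":1},{"translation":[1.6,-0.06,0],"dr":[0,0,0],"fingers":1},{"translation":[2.4,-0.1,0],"dr":[0,0,0],"fingers":1},{"translation":[3.2,-0.13,0],"dr":[0,0,0],"fingers":1},{"translation":[4,-0.16,0],"dr":[0,0,0],"fingers":1},{"translation":[4,-0.16,0],"dr":[0,0,0],"fingers":1}]'
python3 - <<'E'
from h import *
im=snap("top","top3"); a=cv2.resize(im[150:300,90:240],(600,600),interpolation=cv2.INTER_CUBIC)
cv2.imwrite("pics/top3c.png",cv2.convertScaleAbs(a,alpha=1.6))
E
```

```text
time_s: 3.1
tool_pos: [469.3, 195.2, 49.7]
eef_rot: [3.139, 0.429, 3.094]
ft_force: [-4.6, -0.0, 6.3]
width: 0.166
grasp_force: 50.0
time_s: 3.7
tool_pos: [510.2, 193.7, 49.8]
eef_rot: [3.139, 0.43, 3.093]
ft_force: [1.0, -1.1, 2.2]
width: 0.161
grasp_force: 50.0
```

View pics/top3c.png

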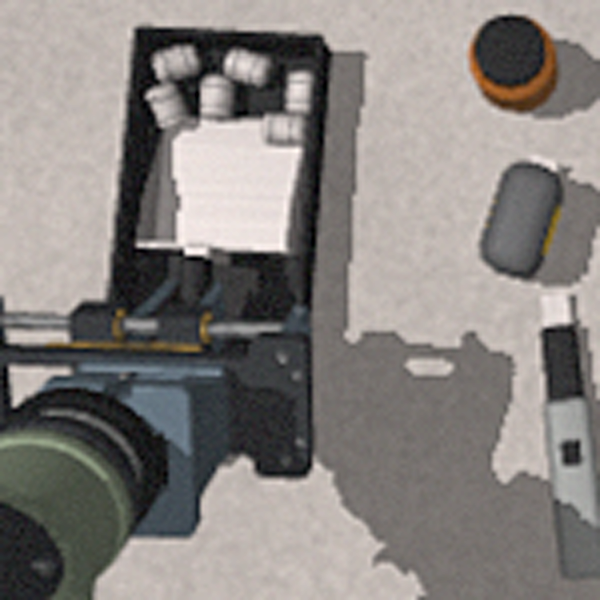

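The scoop is centred and pushing all six barrels ahead of it. The lip is at about row 125, and the leftmost barrel (165, 105) sits just inside the lip's left corner. I'll continue slowly to the end wall.

```bash
python3 -m pendant '[{"translation":[0.4,-0.02,0],"dr":[0,0,0],"fingers":1},{"translation":[0.8,-0.04,0],"dr":[0,0,0],"fingers":1},{"translation":[1.2,-0.06,0],"dr":[0,0,0],"fingers":1},{"translation":[1.6,-0.08,0],"dr":[0,0,0],"fingers":1},{"translation":[2.0,-0.1,0],"dr":[0,0,0],"fingers":1},{"translation":[2.4,-0.12,0],"dr":[0,0,0],"fingers":1}]'
python3 -m pendant '[{"translation":[0.3,-0.01,0],"dr":[0,0,0],"fingers":1},{"translation":[0.6,-0.02,0],"dr":[0,0,0],"fingers":1},{"translation":[0.9,-0.04,0],"dr":[0,0,0],"fingers":1},{"translation":[1.2,-0.06,0],"dr":[0,0,0],"fingers":1},{"translation":[1.2,-0.06,0],"dr":[0,0,0],"fingers":1}]'
python3 - <<'E'
from h import *
print(bot.observe()["grasp_force"])
im=snap("top","top4"); a=cv2.resize(im[150:250,90:190],(600,600),interpolation=cv2.INTER_CUBIC)
cv2.imwrite("pics/top4c.png",cv2.convertScaleAbs(a,alpha=1.6))
E
```

```text
time_s: 4.35
tool_pos: [532.4, 192.4, 49.6]
eef_rot: [3.139, 0.429, 3.094]
ft_force: [-6.5, 1.2, 10.0]
width: 0.16
grasp_force: 50.0
time_s: 4.85
tool_pos: [544.3, 191.7, 49.6]
eef_rot: [3.139, 0.428, 3.094]
ft_force: [-6.4, 0.5, 9.2]
width: 0.161
grasp_force: 50.0
50.000290274620056
```

View pics/top4c.png

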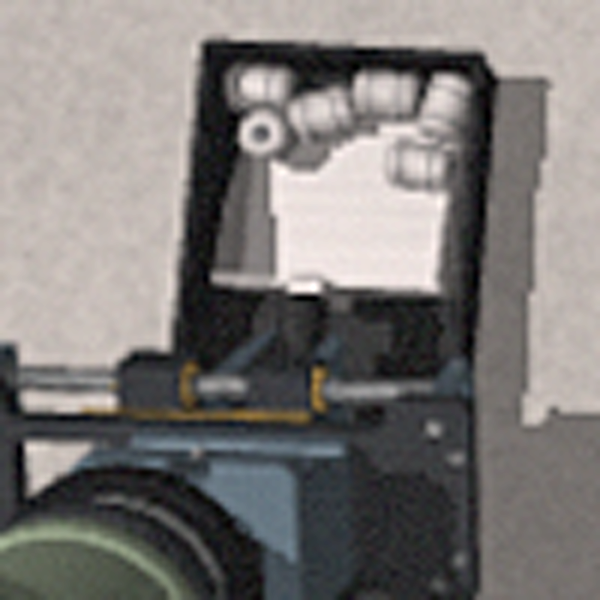

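Lip is about 9 mm from the end wall. Three barrels are clearly on the scoop, including one standing upright at (262, 133), and the other three are against the wall. I'll push the rest of the way under.

```bash
python3 -m pendant '[{"translation":[0.25,-0.01,0],"dr":[0,0,0],"fingers":1},{"translation":[0.5,-0.02,0],"dr":[0,0,0],"fingers":1},{"translation":[0.7,-0.03,0],"dr":[0,0,0],"fingers":1},{"translation":[0.7,-0.03,0],"dr":[0,0,0],"fingers":1}]'
python3 - <<'E'
from h import *
im=snap("top","top5"); a=cv2.resize(im[150:220,100:190],(771,600),interpolation=cv2.INTER_CUBIC)
cv2.imwrite("pics/top5c.png",cv2.convertScaleAbs(a,alpha=1.6))
print(bot.observe()["q"].round(2))
E
```

```text
time_s: 5.3
tool_pos: [550.6, 191.2, 49.6]
eef_rot: [3.14, 0.428, 3.094]
ft_force: [-8.5, 0.4, 11.4]
width: 0.165
grasp_force: 50.0
[ 0.42  0.36  2.09 -0.57  0.35 -0.6 ]
```

View pics/top5c.png

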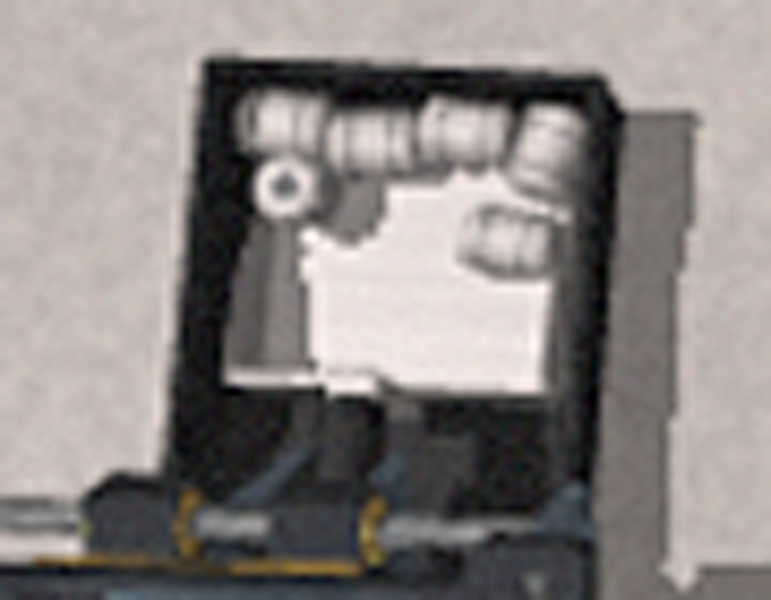

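The front row now sits over the lip, which is within a few mm of the wall. I'll tilt nose-up while lifting a little, then draw back inside the tray so that anything loose stays in the tray.

```bash
python3 -m pendant '[{"translation":[0.2,-0.01,0],"dr":[0,0,0],"fingers":1},{"translation":[0,0,0.05],"dr":[-0.1,-2,0],"fingers":1},{"translation":[-0.2,0.01,0.1],"dr":[-0.2,-4,0],"fingers":1},{"translation":[-0.5,0.02,0.15],"dr":[-0.3,-6,0],"fingers":1},{"translation":[-0.8,0.04,0.2],"dr":[-0.4,-8,0],"fingers":1},{"translation":[-1.0,0.05,0.2],"dr":[-0.5,-9,0],"fingers":1}]'
python3 -m pendant '[{"translation":[-0.3,0.01,0],"dr":[0,0,0],"fingers":1},{"translation":[-0.9,0.04,0],"dr":[0,0,0],"fingers":1},{"translation":[-1.7,0.08,0],"dr":[0,0,0],"fingers":1},{"translation":[-2.5,0.12,0],"dr":[0,0,0],"fingers":1},{"translation":[-3.1,0.15,0],"dr":[0,0,0],"fingers":1},{"translation":[-3.5,0.17,0.1],"dr":[0,0,0],"fingers":1},{"translation":[-3.5,0.17,0.1],"dr":[0,0,0],"fingers":1}]'
python3 - <<'E'
from h import *
print(bot.observe()["q"].round(2))
im=snap("top","top6"); a=cv2.resize(im[150:220,100:190],(771,600),interpolation=cv2.INTER_CUBIC)
cv2.imwrite("pics/top6c.png",cv2.convertScaleAbs(a,alpha=1.6))
E
```

```text
time_s: 5.95
tool_pos: [539.4, 191.5, 51.1]
eef_rot: [-3.14, 0.576, 3.092]
ft_force: [0.5, 0.3, -1.5]
width: 0.16
grasp_force: 50.0
time_s: 6.65
tool_pos: [507.4, 195.2, 57.9]
eef_rot: [-3.139, 0.576, 3.095]
ft_force: [0.1, 0.2, -2.9]
width: 0.16
grasp_force: 50.0
[ 0.53  0.31  2.26 -1.34  0.31  0.26]
```

View pics/top6c.png

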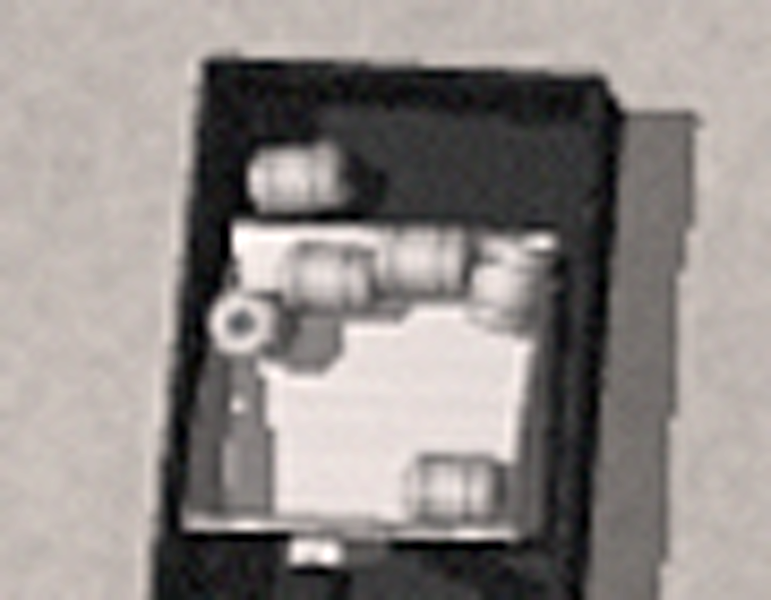

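Five barrels are on the scoop, four near the front half and one at the back at (455, 487). One is left in the tray at (300, 178). That's enough, so I'll lift straight up to get away from the wrist limit (q4 is at its bound).

```bash
python3 -m pendant '[{"translation":[-0.2,0,0.4],"dr":[0,0,0],"fingers":1},{"translation":[-0.4,0,1],"dr":[0,0.5,0],"fingers":1},{"translation":[-0.8,0,1.8],"dr":[0,1,0],"fingers":1},{"translation":[-1.2,0,2.6],"dr":[0,1.5,0],"fingers":1},{"translation":[-1.6,0,3.4],"dr":[0,2,0],"fingers":1},{"translation":[-2,0,4.2],"dr":[0,2,0],"fingers":1},{"translation":[-2,0,5],"dr":[0,2,0],"fingers":1},{"translation":[-2,0,5.6],"dr":[0,2,0],"fingers":1}]'
python3 -m pendant '[{"translation":[0,0,0.6],"dr":[0,0,0],"fingers":1},{"translation":[0,0,1.4],"dr":[0,0,0],"fingers":1},{"translation":[0,0,2.2],"dr":[0,0,0],"fingers":1},{"translation":[0,0,3],"dr":[0,0,0],"fingers":1},{"translation":[0,0,3.8],"dr":[0,0,0],"fingers":1},{"translation":[0,0,4.4],"dr":[0,0,0],"fingers":1},{"translation":[0,0,4.8],"dr":[0,0,0],"fingers":1},{"translation":[0,0,5],"dr":[0,0,0],"fingers":1}]'
python3 - <<'E'
from h import *
print(bot.observe()["q"].round(2))
R=toolR(-12,25);delta([420,-60,190],R)
E
```

```text
time_s: 7.5
tool_pos: [488.2, 194.9, 114.3]
eef_rot: [-3.137, 0.542, 3.095]
ft_force: [-0.7, 0.4, -2.1]
width: 0.164
grasp_force: 50.0
time_s: 8.3
tool_pos: [488.0, 195.0, 164.0]
eef_rot: [-3.137, 0.541, 3.095]
ft_force: [-0.9, -0.1, -2.8]
width: 0.162
grasp_force: 50.0
[ 0.54  0.11  2.13 -0.61  0.53 -0.5 ]
cm [ -6.8 -25.5   2.6] dr [ 1.   5.9 -9.2]
```

```bash
python3 -m pendant '[{"translation":[0,-0.3,0],"dr":[0,0,0],"fingers":1},{"translation":[-0.2,-1,0.1],"dr":[0,0,-0.2],"fingers":1},{"translation":[-0.5,-2.2,0.2],"dr":[0,0,-0.4],"fingers":1},{"translation":[-0.8,-3.8,0.3],"dr":[0,0,-0.7],"fingers":1},{"translation":[-1.1,-5.6,0.4],"dr":[0,0,-1],"fingers":1},{"translation":[-1.4,-7.5,0.5],"dr":[0,0,-1.4],"fingers":1},{"translation":[-1.7,-9.4,0.6],"dr":[0,0,-1.8],"fingers":1},{"translation":[-2,-11.3,0.7],"dr":[0,0,-2.2],"fingers":1}]'
python3 -m pendant '[{"translation":[-0.3,-1.9,0.1],"dr":[0,0,-0.4],"fingers":1},{"translation":[-0.7,-3.8,0.2],"dr":[0,0,-0.8],"fingers":1},{"translation":[-1.1,-5.7,0.3],"dr":[0,0,-1.2],"fingers":1},{"translation":[-1.5,-7.6,0.4],"dr":[0,0,-1.6],"fingers":1},{"translation":[-1.9,-9.5,0.5],"dr":[0,0,-2],"fingers":1},{"translation":[-2.3,-11.4,0.6],"dr":[0,0,-2.4],"fingers":1},{"translation":[-2.7,-13.3,0.7],"dr":[0,0,-2.8],"fingers":1},{"translation":[-3,-15.2,0.8],"dr":[0,0,-3.2],"fingers":1}]'
python3 -m pendant '[{"translation":[-0.3,-1.9,0],"dr":[0,0,-0.4],"fingers":1},{"translation":[-0.6,-3.8,0],"dr":[0,0,-0.8],"fingers":1},{"translation":[-0.9,-5.6,0],"dr":[0,0,-1.2],"fingers":1},{"translation":[-1.2,-7.3,0],"dr":[0,0,-1.5],"fingers":1},{"translation":[-1.4,-8.9,0],"dr":[0,0,-1.7],"fingers":1},{"translation":[-1.5,-10.2,0],"dr":[0,0,-1.9],"fingers":1},{"translation":[-1.5,-10.9,0],"dr":[0,0,-2],"fingers":1},{"translation":[-1.5,-11.2,0],"dr":[0,0,-2],"fingers":1}]'
python3 - <<'E'
from h import *
s=bot.observe();print(s["q"].round(2),s["ft_force"])
im=snap("top","top7"); a=cv2.resize(im[145:265,240:400],(800,600),interpolation=cv2.INTER_CUBIC)
cv2.imwrite("pics/top7c.png",cv2.convertScaleAbs(a,alpha=1.4))
rel=np.array([-118.7,0,46.5])
def tcp(lip,P): return np.array(lip)+(Ro.from_euler("z",-10,degrees=True)*Ro.from_euler("y",P,degrees=True)).apply(rel)
for lip,P in(((545,-203,90),-5),((545,-203,75),15),((543,-203,60),25),((540,-203,48),35),((540,-203,42),45),((540,-203,42),55)):
    t=tcp(lip,P);print(P,t.round(0),end=" ");delta(t,toolR(-10,25-P))
E
```

```text
time_s: 9.1
tool_pos: [466.8, 80.3, 170.3]
eef_rot: [-3.136, 0.54, 3.057]
ft_force: [-0.4, 0.3, -2.2]
width: 0.162
grasp_force: 50.0
time_s: 9.9
tool_pos: [436.2, -71.1, 178.1]
eef_rot: [-3.136, 0.539, 3.001]
ft_force: [1.6, -0.1, -2.2]
width: 0.16
grasp_force: 50.0
time_s: 10.7
tool_pos: [422.2, -182.6, 178.4]
eef_rot: [-3.137, 0.54, 2.965]
ft_force: [0.7, -0.5, -2.8]
width: 0.16
grasp_force: 50.0
[-0.58 -0.05  2.25  0.44  0.48 -2.32] [ 0.69075438 -0.52452943 -2.79621509]
-5 [ 425. -182.  126.] cm [ 0.21  0.08 -5.25] dr [0.4 0.9 0.2]
15 [ 444. -185.  151.] cm [ 2.15 -0.27 -2.79] dr [ 3.9 20.6  0.2]
25 [ 456. -188.  152.] cm [ 3.4  -0.52 -2.62] dr [ 5.7 30.5  0.1]
35 [ 471. -191.  154.] cm [ 4.81 -0.82 -2.43] dr [ 7.4 40.3  0.1]
45 [ 490. -194.  159.] cm [ 6.73 -1.16 -1.97] dr [ 9.2 50.2  0.1]
55 [ 510. -198.  166.] cm [ 8.8  -1.53 -1.26] dr [10.9 60.   0.1]
```

View pics/top7c.png

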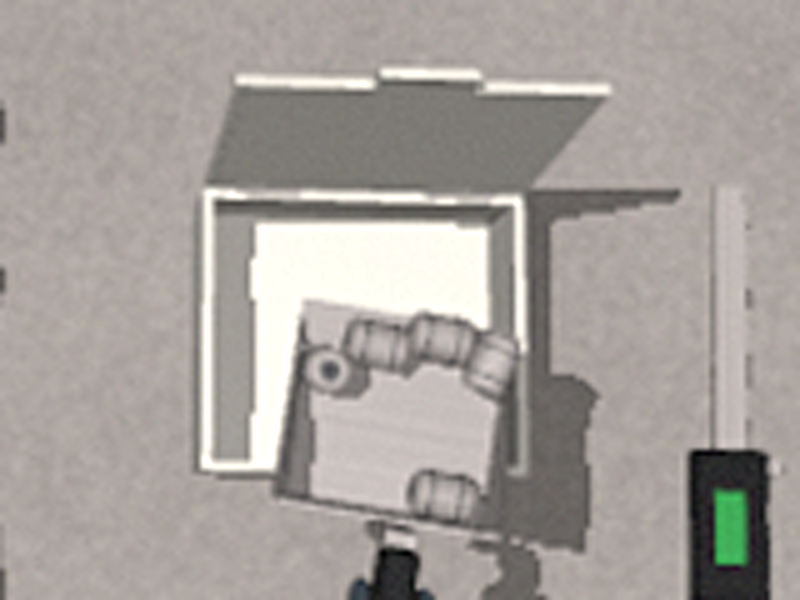

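The scoop is above the box with all five barrels still on it. The lip's midpoint is at about (410, 320). I'll check that against the kinematics, then pour.

```bash
python3 - <<'E'
from h import *
s=bot.observe();R=Ro.from_euler("z",-10,degrees=True)*Ro.from_euler("y",-6,degrees=True)
lip=s["tool_pos"]-R.apply([-118.7,0,46.5])
print(lip,[onz("top",240+u/5-.4,145+v/5-.4,lip[2]) for u,v in((303,300),(515,335))])
E
python3 -m pendant '[{"translation":[0.1,0,-1.2],"dr":[0,0,0],"fingers":1},{"translation":[0.2,0,-2.5],"dr":[0.2,1,0],"fingers":1},{"translation":[0.5,0,-3],"dr":[0.8,4,0],"fingers":1},{"translation":[1,0,-3],"dr":[1.7,9,0],"fingers":1},{"translation":[1.6,-0.1,-2.9],"dr":[2.8,15,0],"fingers":1},{"translation":[2.1,-0.2,-2.8],"dr":[3.9,20.6,0],"fingers":1},{"translation":[2.1,-0.2,-2.8],"dr":[3.9,20.6,0],"fingers":1},{"translation":[2.1,-0.2,-2.8],"dr":[3.9,20.6,0],"fingers":1}]'
python3 - <<'E'
from h import *
s=bot.observe();print(s["q"].round(2))
rel=np.array([-118.7,0,46.5])
def tcp(lip,P): return np.array(lip)+(Ro.from_euler("z",-10,degrees=True)*Ro.from_euler("y",P,degrees=True)).apply(rel)
for lip,P in(((543,-200,60),25),((540,-200,48),35),((540,-200,42),45),((540,-200,42),55)):
    t=tcp(lip,P);print(P,t.round(0),end=" ");delta(t,toolR(-10,25-P))
im=snap("top","top8")
E
```

```text
[ 543.49680535 -203.86643949  144.65606654] [array([ 549.37683858, -160.49521505,  144.65606654]), array([ 534.3321781 , -248.01810568,  144.65606654])]
time_s: 11.55
tool_pos: [443.8, -183.2, 149.8]
eef_rot: [3.141, 0.175, 2.966]
ft_force: [-1.4, -0.4, -2.0]
width: 0.159
grasp_force: 50.0
[-0.45  0.14  1.99  0.06  0.84 -1.88]
25 [ 456. -185.  152.] cm [ 1.26 -0.15  0.25] dr [1.7 9.9 0.1]
35 [ 471. -188.  154.] cm [ 2.67 -0.45  0.44] dr [ 3.5 19.7  0.1]
45 [ 490. -191.  159.] cm [ 4.59 -0.79  0.9 ] dr [ 5.2 29.6  0.1]
55 [ 510. -195.  166.] cm [ 6.66 -1.16  1.61] dr [ 6.9 39.4  0.1]
```

```bash
python3 -m pendant '[{"translation":[0.6,0,0.1],"dr":[0.8,5,0],"fingers":1},{"translation":[1.3,-0.1,0.2],"dr":[1.7,10,0],"fingers":1},{"translation":[1.9,-0.2,0.3],"dr":[2.5,14.5,0],"fingers":1},{"translation":[2.7,-0.4,0.4],"dr":[3.5,19.7,0],"fingers":1},{"translation":[3.6,-0.6,0.7],"dr":[4.3,24.5,0],"fingers":1},{"translation":[4.6,-0.8,0.9],"dr":[5.2,29.6,0],"fingers":1},{"translation":[5.6,-1,1.3],"dr":[6,34.5,0],"fingers":1},{"translation":[6.7,-1.2,1.6],"dr":[6.9,39.4,0],"fingers":1}]'
python3 -m pendant '[{"translation":[0,0,0],"dr":[0,0,0],"fingers":1},{"translation":[0,0,0],"dr":[0,0,0],"fingers":1},{"translation":[0,0,0],"dr":[0,0,0],"fingers":1},{"translation":[0,0,0],"dr":[0,0,0],"fingers":1},{"translation":[0,0,0],"dr":[0,0,0],"fingers":1},{"translation":[0,0,0],"dr":[0,0,0],"fingers":1}]'
python3 - <<'E'
from h import *
s=bot.observe();print(s["q"].round(2),s["tool_pos"],s["eef_rot"])
im=snap("top","top9");im2=snap("scene","scene9")
a=cv2.resize(im[145:265,240:400],(400,300));b=cv2.resize(im2[100:220,150:310],(400,300))
cv2.imwrite("pics/c9.png",cv2.convertScaleAbs(np.hstack([a,b]),alpha=1.4))
E
```

```text
time_s: 12.4
tool_pos: [510.6, -195.9, 167.0]
eef_rot: [-3.14, -0.524, 2.964]
ft_force: [0.5, -0.5, -1.2]
width: 0.163
grasp_force: 50.0
time_s: 13.0
tool_pos: [510.6, -195.9, 167.3]
eef_rot: [-3.139, -0.522, 2.964]
ft_force: [-0.6, -0.6, -1.1]
width: 0.163
grasp_force: 50.0
[-0.34  0.59  1.34 -0.08  1.72 -1.72] [ 510.57088367 -195.90241729  167.32374791] [-3.13888171 -0.52161278  2.96399649]
```

View pics/c9.png

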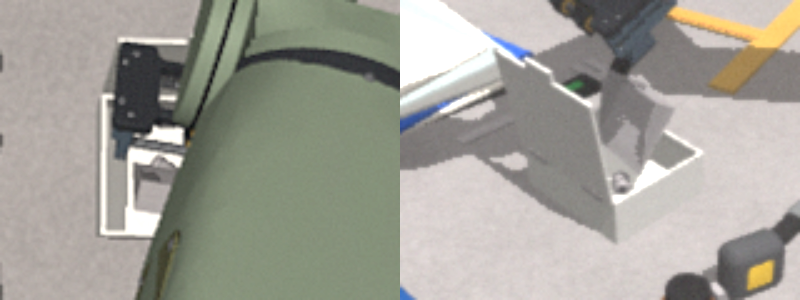

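The force drop of about 1.5 N and the picture (barrel in the box at about (622, 182), nothing left on the scoop) show that the load went in. I'll back out and level the scoop, then check the box numerically.

```bash
python3 -m pendant '[{"translation":[-0.3,0,1],"dr":[0,0,0],"fingers":1},{"translation":[-0.6,0,3],"dr":[0,0,0],"fingers":1},{"translation":[-1,0,6],"dr":[0,0,0],"fingers":1},{"translation":[-2,0,9],"dr":[0,0,0],"fingers":1},{"translation":[-4,1,9],"dr":[-1.4,-8,0],"fingers":1},{"translation":[-6,2,9],"dr":[-2.8,-16,0],"fingers":1},{"translation":[-8,4,9],"dr":[-4.2,-24,0],"fingers":1},{"translation":[-9,7,8],"dr":[-5.6,-32,0],"fingers":1}]'
python3 - <<'E'
from h import *
delta([424.9,196.5,150],toolR(-2.7,25))
E
```

```text
time_s: 13.9
tool_pos: [420.4, -126.2, 248.9]
eef_rot: [-3.14, 0.054, 2.963]
ft_force: [1.2, 0.4, 0.0]
width: 0.16
grasp_force: 50.0
cm [ 0.45 32.27 -9.89] dr [ -2.4 -21.8   7.5]
```

```bash
python3 -m pendant '[{"translation":[0,3,-1],"dr":[-0.4,-4,1],"fingers":1},{"translation":[0,7,-2],"dr":[-0.8,-8,2.5],"fingers":1},{"translation":[0,11,-3],"dr":[-1.2,-12,4],"fingers":1},{"translation":[0,15,-4],"dr":[-1.7,-16,5],"fingers":1},{"translation":[0,19,-5],"dr":[-2,-19,6],"fingers":1},{"translation":[0.2,23,-6],"dr":[-2.4,-21.8,7],"fingers":1},{"translation":[0.4,27,-8],"dr":[-2.4,-21.8,7.5],"fingers":1},{"translation":[0.5,30.5,-9.5],"dr":[-2.4,-21.8,7.5],"fingers":1}]'
python3 -m pendant '[{"translation":[0,1.5,-0.4],"dr":[0,0,0],"fingers":1},{"translation":[0,1.8,-0.4],"dr":[0,0,0],"fingers":1},{"translation":[0,1.8,-0.4],"dr":[0,0,0],"fingers":1},{"translation":[0,1.8,-0.4],"dr":[0,0,0],"fingers":1}]'
python3 - <<'E'
from h import *
delta([424.9,196.5,50],toolR(-2.7,25));print(bot.observe()["q"].round(2))
im=snap("top","top10");i0=cv2.imread("pics/top0.png")
d=cv2.absdiff(im,i0).max(2);d=(d>35).astype(np.uint8);d=cv2.morphologyEx(d,cv2.MORPH_OPEN,np.ones((2,2)))
n,_,st,ce=cv2.connectedComponentsWithStats(d)
for k in range(1,n):
    if st[k,4]>=8: print(st[k].tolist(),onz("top",*ce[k],14)[:2].round(0))
# scoop lip corners / bright bowl
g=cv2.cvtColor(im,cv2.COLOR_BGR2GRAY);m=(g>105).astype(np.uint8);roi=np.zeros_like(m);roi[150:262,112:176]=m[150:262,112:176]
cs,_=cv2.findContours(roi,0,2)
for c in cs:
    if cv2.contourArea(c)>20: print(cv2.boundingRect(c),cv2.contourArea(c))
E
```

```text
time_s: 14.7
tool_pos: [424.9, 180.6, 151.7]
eef_rot: [-3.141, 0.427, 3.098]
ft_force: [0.7, -0.3, -0.8]
width: 0.163
grasp_force: 50.0
time_s: 15.1
tool_pos: [425.9, 196.1, 148.2]
eef_rot: [-3.141, 0.427, 3.096]
ft_force: [0.0, -0.7, -0.8]
width: 0.163
grasp_force: 50.0
cm [-0.1   0.04 -9.82] dr [-0.  -0.5 -0.1]
[ 0.58  0.07  2.17 -0.45  0.6  -0.61]
[130, 164, 11, 17, 123] [647. 220.]
[144, 172, 10, 9, 68] [635. 186.]
[157, 174, 9, 11, 66] [628. 156.]
[143, 188, 8, 11, 70] [593. 190.]
[129, 190, 7, 12, 72] [587. 224.]
[301, 191, 12, 6, 62] [ 590. -197.]
[315, 190, 24, 9, 140] [ 589. -246.]
[155, 192, 11, 10, 72] [584. 157.]
[314, 201, 13, 11, 93] [ 559. -229.]
[301, 208, 12, 11, 84] [ 541. -195.]
[107, 211, 58, 44, 1183] [502. 216.]
[0, 219, 322, 165, 18333] [289. 175.]
[143, 249, 4, 3, 10] [457. 190.]
[73, 277, 7, 5, 28] [394. 342.]
[231, 277, 5, 17, 54] [377. -17.]
[68, 280, 6, 2, 12] [390. 356.]
[26, 322, 25, 30, 263] [270. 422.]
[66, 330, 17, 9, 50] [272. 339.]
[51, 334, 19, 20, 224] [253. 370.]
[54, 354, 12, 8, 34] [223. 368.]
(130, 164, 9, 6) 24.5
(112, 150, 64, 101) 2090.0
```

Five barrels are inside the box with none on the bench, and one is left in the tray at (650, 222). Now I'll lower the scoop into the tray's near half.

```bash
python3 -m pendant '[{"translation":[-0.1,0,-3],"dr":[0,-0.5,0],"fingers":1},{"translation":[-0.1,0,-6],"dr":[0,-0.5,0],"fingers":1},{"translation":[-0.1,0,-8],"dr":[0,-0.5,0],"fingers":1},{"translation":[-0.1,0,-9.2],"dr":[0,-0.5,0],"fingers":1},{"translation":[-0.1,0,-9.6],"dr":[0,-0.5,0],"fingers":1},{"translation":[-0.1,0,-9.8],"dr":[0,-0.5,0],"fingers":1},{"translation":[-0.1,0,-9.8],"dr":[0,-0.5,0],"fingers":1}]'
```

```text
time_s: 15.85
tool_pos: [425.5, 196.9, 50.4]
eef_rot: [3.14, 0.437, 3.096]
ft_force: [0.3, 0.0, -0.8]
width: 0.163
grasp_force: 50.0
```

```bash
python3 -m pendant '[{"translation":[0,0,-0.1],"dr":[0,0,0],"fingers":1},{"translation":[0,0,-0.1],"dr":[0,0,0],"fingers":1}]'
python3 -m pendant '[{"translation":[0,0,0],"dr":[0,0,0],"fingers":2.5},{"translation":[0,0,0],"dr":[0,0,0],"fingers":4.5},{"translation":[0,0,0],"dr":[0,0,0],"fingers":4.5},{"translation":[0,0,0],"dr":[0,0,0],"fingers":4.5},{"translation":[0,0,2],"dr":[0,0,0],"fingers":4.5},{"translation":[0,0,5],"dr":[0,0,0],"fingers":4.5},{"translation":[0,0,9],"dr":[0,0,0],"fingers":4.5},{"translation":[-1,0,13],"dr":[0,0,0],"fingers":4.5}]'
python3 -m pendant '[{"translation":[-1,-2,3],"dr":[0,0,0],"fingers":0.5},{"translation":[-2,-6,6],"dr":[0,0,0],"fingers":0.5},{"translation":[-2,-10,9],"dr":[0,0,0],"fingers":0},{"translation":[-2,-14,10],"dr":[0,0,0],"fingers":0},{"translation":[-2,-14,10],"dr":[0,0,0],"fingers":0}]' 20
python3 - <<'E'
from h import *
im=snap("top","top11");i0=cv2.imread("pics/top0.png")
for i in (i0,im):
    g=cv2.cvtColor(i,cv2.COLOR_BGR2GRAY);m=(g>105).astype(np.uint8);roi=np.zeros_like(m);roi[205:256,122:166]=m[205:256,122:166]
    cs,_=cv2.findContours(roi,0,2);c=max(cs,key=cv2.contourArea);print(cv2.boundingRect(c),cv2.contourArea(c),cv2.approxPolyDP(c,2,True).reshape(-1,2).tolist())
s=bot.observe();print(s["tool_pos"],s["q"].round(2),s["ft_force"])
# lid: scene-free estimate from top edge; target poses behind lid
for z in(165,175,183): print(z,onz("top",270+(395-325)/4-.4,150+44/4-.4,z).round(0),"dist",np.hypot(onz("top",287,160.6,z)[0]-609.5,z-55.5).round(1))
delta([720,-205,260],toolR(-17,0))
E
```

```text
time_s: 16.05
tool_pos: [425.6, 197.3, 49.6]
eef_rot: [3.14, 0.437, 3.097]
ft_force: [0.6, -0.4, 2.0]
width: 0.16
grasp_force: 50.0
time_s: 16.85
tool_pos: [415.0, 197.3, 180.0]
eef_rot: [3.141, 0.435, 3.097]
ft_force: [0.6, 0.2, -0.6]
width: 0.491
grasp_force: 0.0
time_s: 17.35
tool_pos: [395.5, 52.2, 281.2]
eef_rot: [3.141, 0.441, 3.087]
ft_force: [-0.1, -0.2, 0.3]
width: 0.088
grasp_force: 0.0
(130, 214, 33, 35) 930.0 [[133, 214], [130, 220], [130, 246], [156, 248], [162, 215]]
(129, 214, 35, 36) 963.5 [[132, 214], [132, 247], [129, 248], [158, 249], [163, 215]]
[395.03123693  54.3612668  279.67645045] [ 0.19 -0.23  2.07 -0.13  0.89 -1.26] [-1.27617037 -0.22446989  0.12485215]
165 [ 638. -133.  165.] dist 113.1
175 [ 635. -132.  175.] dist 122.3
183 [ 634. -131.  183.] dist 129.7
cm [ 32.5  -25.94  -1.97] dr [  4.3  24.8 -13.8]
```

The scoop lies level in the tray: its bowl outline matches the starting one within 1–2 px. The lid edge at z ≈ 183 gives an opening angle of about 1.76 rad. I'll go round behind it with the fingers closed.

```bash
python3 - <<'E'
from h import *
delta([700,-204,265],toolR(-1,0))
E
python3 -m pendant '[{"translation":[4,-3,0],"dr":[0,8,0],"fingers":0},{"translation":[8,-6.5,0],"dr":[0,16,0.5],"fingers":0},{"translation":[12,-10,0],"dr":[0,24,1],"fingers":0},{"translation":[16,-13.5,-0.5],"dr":[0,25,2],"fingers":0},{"translation":[20,-17,-0.5],"dr":[0,25,2],"fingers":0},{"translation":[24,-20.5,-1],"dr":[0,25,2],"fingers":0},{"translation":[28,-24,-1],"dr":[0,25,2],"fingers":0},{"translation":[30.5,-25.8,-1.5],"dr":[0,25,2],"fingers":0}]'
python3 - <<'E'
from h import *
delta([700,-204,155],toolR(-1,0));print(bot.observe()["q"].round(2))
E
```

```text
cm [ 30.5  -25.84  -1.47] dr [ 0.8 25.1  2. ]
time_s: 18.2
tool_pos: [702.0, -199.6, 261.9]
eef_rot: [-3.131, -0.003, 3.137]
ft_force: [0.7, 0.4, 1.1]
width: 0.003
grasp_force: 0.0
cm [ -0.2   -0.44 -10.69] dr [ 0.6 -0.2 -0.7]
[-0.29  0.56  1.06 -0.01  1.52 -1.85]
```

```bash
python3 -m pendant '[{"translation":[-0.1,-0.2,-3],"dr":[0.6,0,-0.7],"fingers":0},{"translation":[-0.1,-0.2,-7],"dr":[0.6,0,-0.7],"fingers":0},{"translation":[-0.1,-0.2,-10],"dr":[0.6,0,-0.7],"fingers":0},{"translation":[-0.1,-0.2,-10.7],"dr":[0.6,0,-0.7],"fingers":0},{"translation":[-0.1,-0.2,-10.7],"dr":[0.6,0,-0.7],"fingers":0}]'
python3 -m pendant '[{"translation":[-1.5,0,0],"dr":[0,0,0],"fingers":0},{"translation":[-3,0,0],"dr":[0,0,0],"fingers":0},{"translation":[-4,0,0],"dr":[0,0,0],"fingers":0},{"translation":[-5,0,0],"dr":[0,0,0],"fingers":0},{"translation":[-6,0,0],"dr":[0,0,0],"fingers":0},{"translation":[-7,0,0],"dr":[0,0,0],"fingers":0},{"translation":[-7,0,0],"dr":[0,0,0],"fingers":0}]'
```

```text
time_s: 18.7
tool_pos: [698.7, -200.6, 154.4]
eef_rot: [3.141, -0.005, 3.125]
ft_force: [0.5, 0.2, 1.7]
width: 0.006
grasp_force: 0.0
time_s: 19.4
tool_pos: [627.5, -202.8, 157.2]
eef_rot: [-3.141, -0.001, 3.122]
ft_force: [-0.7, -0.4, 0.1]
width: 0.006
grasp_force: 0.0
```

```bash
python3 -m pendant '[{"translation":[-1.2,0,-0.1],"dr":[0,0,0],"fingers":0},{"translation":[-2.2,0,-0.3],"dr":[0,0,0],"fingers":0},{"translation":[-3.5,0,-0.7],"dr":[0,0,0],"fingers":0},{"translation":[-4.7,0,-1.2],"dr":[0,0,0],"fingers":0},{"translation":[-5.8,0,-1.9],"dr":[0,0,0],"fingers":0},{"translation":[-6.9,0,-2.7],"dr":[0,0,0],"fingers":0},{"translation":[-6.9,0,-2.7],"dr":[0,0,0],"fingers":0}]'
python3 -m pendant '[{"translation":[-0.9,0,-1],"dr":[0,0,0],"fingers":0},{"translation":[-1.7,0,-2],"dr":[0,0,0],"fingers":0},{"translation":[-2.3,0,-3.1],"dr":[0,0,0],"fingers":0},{"translation":[-2.9,0,-4.3],"dr":[0,0,0],"fingers":0},{"translation":[-3.2,0,-5.5],"dr":[0,0,0],"fingers":0},{"translation":[-3.3,0,-6.3],"dr":[0,0,0],"fingers":0},{"translation":[-3.3,0,-6.3],"dr":[0,0,0],"fingers":0}]'
```

```text
time_s: 20.1
tool_pos: [557.6, -202.4, 128.6]
eef_rot: [3.141, -0.005, 3.122]
ft_force: [-0.2, 0.2, 0.7]
width: 0.005
grasp_force: 0.0
time_s: 20.8
tool_pos: [526.2, -202.5, 65.5]
eef_rot: [3.141, -0.003, 3.123]
ft_force: [-0.3, -0.5, -0.5]
width: 0.004
grasp_force: 0.0
```

```bash
python3 -m pendant '[{"translation":[0,0,-0.2],"dr":[0,0,0],"fingers":0},{"translation":[0,0,-0.4],"dr":[0,0,0],"fingers":0},{"translation":[0,0,-0.4],"dr":[0,0,0],"fingers":0}]'
```

```text
time_s: 21.1
tool_pos: [527.0, -202.8, 62.8]
eef_rot: [-3.141, -0.0, 3.123]
ft_force: [-0.5, -0.1, -0.0]
width: 0.005
grasp_force: 0.0
```

```bash
python3 -m pendant '[{"translation":[0,0,-0.2],"dr":[0,0,0],"fingers":0},{"translation":[0,0,-0.4],"dr":[0,0,0],"fingers":0},{"translation":[0,0,-0.5],"dr":[0,0,0],"fingers":0},{"translation":[0,0,-0.5],"dr":[0,0,0],"fingers":0}]'
```

```text
time_s: 21.5
tool_pos: [527.1, -202.9, 59.6]
eef_rot: [-3.141, 0.0, 3.123]
ft_force: [-4.6, 0.9, 11.4]
width: 0.007
grasp_force: 5.9
```

Contact with 11 N at z = 59.6 mm, exactly the height of the shut lid. I'll retreat and check.

```bash
python3 -m pendant '[{"translation":[0,0,1],"dr":[0,0,0],"fingers":0},{"translation":[0,0,4],"dr":[0,0,0],"fingers":0},{"translation":[0,0,8],"dr":[0,0,0],"fingers":0},{"translation":[-4,0,12],"dr":[0,0,0],"fingers":0},{"translation":[-8,0,15],"dr":[0,0,0],"fingers":0},{"translation":[-12,0,17],"dr":[0,0,0],"fingers":0},{"translation":[-16,0,19],"dr":[0,0,0],"fingers":0},{"translation":[-18,0,20],"dr":[0,0,0],"fingers":0}]'
python3 -m pendant '[{"translation":[0,5,0],"dr":[0,0,0],"fingers":0},{"translation":[0,9,0],"dr":[0,0,0],"fingers":0},{"translation":[0,13,0],"dr":[0,0,0],"fingers":0},{"translation":[0,17,0],"dr":[0,0,0],"fingers":0},{"translation":[0,17,0],"dr":[0,0,0],"fingers":0},{"translation":[0,17,0],"dr":[0,0,0],"fingers":0}]'
python3 - <<'E'
from h import *
im=snap("top","top12");g=cv2.cvtColor(im,cv2.COLOR_BGR2GRAY)
m=np.zeros_like(g);m[150:250,270:360]=(g[150:250,270:360]>150)
cs,_=cv2.findContours(m,0,2);c=max(cs,key=cv2.contourArea);r=cv2.minAreaRect(c);print(r,cv2.contourArea(c))
print([onz("top",*p,59.5).round(0)[:2].tolist() for p in cv2.boxPoints(r)])
i0=cv2.imread("pics/top0.png");d=(cv2.absdiff(im,i0).max(2)>35).astype(np.uint8);d=cv2.morphologyEx(d,cv2.MORPH_OPEN,np.ones((2,2)))
n,_,st,ce=cv2.connectedComponentsWithStats(d)
for k in range(1,n):
    if st[k,4]>=10: print(st[k].tolist(),onz("top",*ce[k],10)[:2].round(0))
E
```

```text
time_s: 22.3
tool_pos: [344.3, -202.5, 259.8]
eef_rot: [-3.139, 0.001, 3.122]
ft_force: [0.7, -0.7, -1.2]
width: 0.006
grasp_force: 0.0
time_s: 22.9
tool_pos: [346.7, -32.3, 258.0]
eef_rot: [-3.14, -0.0, 3.126]
ft_force: [1.0, -0.7, -0.9]
width: 0.006
grasp_force: 0.0
((312.5, 213.5), (61.0, 65.0), 90.0) 3574.0
[[609.0, -128.0], [608.0, -280.0], [467.0, -274.0], [469.0, -125.0]]
[289, 161, 5, 2, 10] [ 671. -162.]
[322, 160, 15, 4, 46] [ 671. -255.]
[344, 163, 18, 6, 52] [ 662. -317.]
[130, 164, 11, 16, 123] [648. 221.]
[344, 168, 4, 4, 11] [ 649. -297.]
[351, 169, 7, 6, 21] [ 645. -319.]
[144, 172, 11, 9, 70] [636. 187.]
[157, 174, 9, 11, 69] [628. 157.]
[283, 174, 5, 10, 29] [ 627. -146.]
[283, 182, 62, 58, 1065] [ 563. -207.]
[345, 184, 32, 7, 128] [ 609. -324.]
[143, 188, 8, 11, 73] [593. 191.]
[129, 190, 8, 11, 72] [588. 225.]
[155, 192, 11, 10, 73] [585. 157.]
[161, 216, 5, 16, 35] [520. 150.]
[159, 239, 2, 5, 10] [478. 156.]
[131, 241, 2, 7, 14] [472. 222.]
[306, 240, 24, 7, 116] [ 470. -219.]
[131, 262, 2, 5, 10] [426. 220.]
[130, 270, 2, 8, 16] [404. 221.]
[129, 285, 2, 5, 10] [373. 222.]
[27, 291, 380, 93, 20028] [245. -40.]
```

```bash
python3 -c "
from station import bot
print(bot.job_done())"
```

```text
the job is handed in; nothing more can be done
None
```

Job handed in at about 23 s: five barrels went into the kit box with none on the bench, one stayed in the tray, the scoop is back in the tray level and released, the lid is shut, and nothing else on the bench appears to have moved.

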